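# Box up the tartlets

### The arm

A 6-joint arm with a two-finger parallel gripper is mounted at the origin on the work surface. World frame = base frame: x ahead of the robot, y to its left, z up, the work surface at z = 0. Lengths are in mm, angles in rad, forces in N, time in s.
With the tool pointing down it reaches from about 275 to 750 mm from the base axis. Payload 10.2 kg.
Tool frame: the origin (TCP) lies midway between the tips of the shut fingers; the grasp point (between the pads) lies 19 mm behind it; z points along the fingers, y is the line along which they close (so a half turn about z gives the same grasp; the last joint's range is limited). The gripper opens to 85 mm and grips with 20 to 120 N. Pads are 22 mm wide; open, the fingers measure 114 mm over their backs; the gripper's body (76 mm by 85 mm) begins 54 mm behind the grasp point. The pads swing forward as they close: fully open they stand 13 mm farther back than shut.
Start: joints at [-1.37, 0.313, 1.498, -0, 1.331, -0.223], TCP at [215.883, -478.566, 231.294] pointing down, gripper open.
Joint ranges: [-2.94, 2.94], [-0.97, 2.17], [0.19, 2.56], [-1.23, 4.37], [0.02, 3.11], [-2.88, 2.88]. Speed limits (rad/s): [2.39, 2.39, 3.01, 3.14, 3.14, 3.14].

### API

Orientations are given as a unit quaternion [w, x, y, z].
In Python, from rig import ctrl gives the robot as it stands.
- The arm moves only by the tool arm_command, never from a script. Its argument "increments" is a list of rows, each an object with "dr": the turn, a rotation vector about the tool's x, y, z in units of pi/4 rad (1.0 is pi/4 rad), a list of three; "offset": the shift along the tool's x, y, z in units of 120 mm (1.0 is 120 mm), a list of three; "hand": the opening, from -1 (shut) to 1 (fully open). A call has 1 to 8 rows; each row shifts and turns the commanded pose from where the row before left it, along the tool's axes as they then stand; what a row does not reach is not made up. A row lasts 1/10 s, in which the tool goes at most 50 mm and 8.59 degrees, less where a joint would pass 70% of its speed; a pose out of reach is approached as far as the arm can. A call with a number of a shift or a turn outside -1 to 1 is refused whole. A call with a gripper value outside its range is refused whole. The fingers move at their own pace and stop on an object; "grip_force" is the grip in N (left out, the last holds). Time passes only in rows, so rows that do not move let the fingers close. It gives the time, the measured TCP pose, the force, the opening and the grip force at its end, in the units of the state.
- ctrl.sense(): the state, without advancing time (a new reading comes with each control period).
- ctrl.capture(name): name is "scene" or "top" or "wrist"; returns the picture (480x640x3 uint8, red, green, blue); there is no depth.
- ctrl.camera_info(name): a dict with "K" (3x3 intrinsics, pixels), "R" (3x3) and "t" (3): a world point X has camera coordinates R X + t. Camera axes: x right, y down, z forward; pixel columns grow to the right and rows downward; lengths in mm; the calibration is good to about 2 mm. A picture is of the moment at which its call begins: read the wrist's pose just before it. camera_info takes no time and is no camera call; for the wrist camera it gives the pose at the moment of the call.
- ctrl.finish_job(): hands the job in; it is judged then, once.
The state is a dict: "time_s": time; "joints": joint angles; "dq": joint speeds; "tau": joint torques, N m; "eef_pos": TCP position; "ee_rot": TCP orientation; "force": force on the tool from outside, world axes, zero at the start; "wrist_torque": the same for the moment, N m; "grip_width": opening from 0.0 (shut) to 1.0 (fully open); "grip_force": force on a finger pad.
Only numpy, scipy, OpenCV 4.12 (cv2) and the standard library are available. Lean on these libraries where they do the work, as an engineer would, in place of code of your own. Each camera call takes 0.05 s, during which the arm holds its last target. There are 200 camera calls.

### The job

Pack the tartlets for delivery: gently put the golden tartlet from the cooling rack, upright, into the empty place in the carrier, and put the burnt one in the steel scrap bowl. Then set the clear cover squarely on the carrier, fully down inside its rim, and push both latches shut over it. Leave the other things on the worktop alone.

Things in the scene. Friction and masses are not known exactly. Their poses are not given: they have to be found in the camera images.
- carrier: sage-green carrier base, 216 x 216 mm, fixed. Origin: centre of its underside, z up; x from the near to the far latch. Floor 18 mm above the worktop. Rim: 208 mm wide inside up to 30 mm height, then flares out 4 mm up to 34 mm as a lead-in. A white cross divider, 3 mm thick, 10 mm above the floor, makes four places. The cover goes inside the rim and rests on the floor
- place0 (a point): centre of one of the carrier's four places, on the floor (carrier x -48 mm, y -48 mm, z 18 mm); the place is about 95 mm square
- place1 (a point): centre of one of the carrier's four places, on the floor (carrier x -48 mm, y +48 mm, z 18 mm); the place is about 95 mm square
- place2 (a point): centre of one of the carrier's four places, on the floor (carrier x +48 mm, y -48 mm, z 18 mm); the place is about 95 mm square
- place3 (a point): centre of one of the carrier's four places, on the floor (carrier x +48 mm, y +48 mm, z 18 mm); the place is about 95 mm square
- tart1: golden-brown almond tartlet, solid round fluted pastry, 66 mm across the top rim, 60 mm at the base, 28 mm high (almond flakes 3 mm more in the middle), 0.09 kg. Origin: centre of its underside, z up. Three golden tartlets start in the carrier, one on the cooling rack; which is which changes. The crust is fragile: grip it with 60 N at most
- tart2: golden-brown almond tartlet, solid round fluted pastry, 66 mm across the top rim, 60 mm at the base, 28 mm high (almond flakes 3 mm more in the middle), 0.09 kg. Origin: centre of its underside, z up. Three golden tartlets start in the carrier, one on the cooling rack; which is which changes. The crust is fragile: grip it with 60 N at most
- tart3: golden-brown almond tartlet, solid round fluted pastry, 66 mm across the top rim, 60 mm at the base, 28 mm high (almond flakes 3 mm more in the middle), 0.09 kg. Origin: centre of its underside, z up. Three golden tartlets start in the carrier, one on the cooling rack; which is which changes. The crust is fragile: grip it with 60 N at most
- tart4: golden-brown almond tartlet, solid round fluted pastry, 66 mm across the top rim, 60 mm at the base, 28 mm high (almond flakes 3 mm more in the middle), 0.09 kg. Origin: centre of its underside, z up. Three golden tartlets start in the carrier, one on the cooling rack; which is which changes. The crust is fragile: grip it with 60 N at most
- burnt_tart: burnt tartlet: the same size, shape and mass as the golden ones but nearly black; it starts on the cooling rack next to the golden one, about 100 mm from it centre to centre. Origin: centre of its underside, z up
- rack: wire cooling rack, 200 mm along its x by 130 mm, fixed; its top is 18 mm above the worktop. Origin: centre of its underside
- cover: clear cover with green trim: box open below, 202 x 202 mm outside, walls 4 mm, top at 64 mm, 0.30 kg, starting upright on the worktop. Origin: centre of its lower edge, z up. On its +x and -x sides a green ledge 70 mm wide sticks out 9 mm, upper face 40 mm above the origin; the latches hook over these: cover x must lie along carrier x, either way round
- cover_handle (a point): centre of the dark green handle bar on the cover, 91 mm above the cover's origin. The bar lies along the cover's y, 100 mm long, 16 mm thick along x, 14 mm high; it stands on two posts at y = +-43 mm, with 20 mm of free space between the bar and the cover's top
- scrap_bowl: round steel bowl, rim 136 mm across, 55 mm high, loose, 0.35 kg. Origin: centre of its underside, z up
- latch_near (a joint): latch on the carrier's -x side: orange plate 56 mm wide, 5 mm thick, hinged at its lower end on a line along the carrier's y, at carrier x -116 mm, height 24 mm. 0 = shut: upright, its 11 mm inner hook over the cover's ledge; the value (rad) grows as it leans outwards; starts 0.35 to 0.65. Stiff (1 N at its top), stays where left; push its outer face inwards to shut it
- latch_far (a joint): latch on the carrier's +x side: orange plate 56 mm wide, 5 mm thick, hinged at its lower end on a line along the carrier's y, at carrier x +116 mm, height 24 mm. 0 = shut: upright, its 11 mm inner hook over the cover's ledge; the value (rad) grows as it leans outwards; starts 0.35 to 0.65. Stiff (1 N at its top), stays where left; push its outer face inwards to shut it
- latch_near_top (a point): middle of the upper edge of the near latch, 46 mm from its hinge line; when shut it is at carrier x -118.5 mm, height 70 mm, and the plate's outer face at carrier x -121 mm
- latch_far_top (a point): middle of the upper edge of the far latch, 46 mm from its hinge line; when shut it is at carrier x +118.5 mm, height 70 mm, and the plate's outer face at carrier x +121 mm
- jam_jar: bystander: red jam jar, 68 mm across, 95 mm high, origin at its underside
- butter_board: bystander: wooden board 200 x 125 mm with a block of butter, 54 mm high, origin at its underside
- egg_cup: bystander: white egg cup with a brown egg, 50 mm across, 80 mm high, origin at its underside
- flour_scoop: bystander: wooden flour scoop 205 mm long, 60 mm wide, 42 mm high, handle to its -x, origin at its underside
- tin_stack: bystander: stack of four fluted tart tins, 120 mm across, 50 mm high, origin at its underside

How it is judged:
By the outcome, as a careful person would: the job done as asked, in the order asked, and still so for the second after the job is handed in, with the robot touching nothing.
It also fails if it takes over 72 s, if anything falls off the work surface, if the arm or the gripper's body presses on something with over 40 N, if the wrist force passes 120 N, or if a joint passes its speed limit or range.

## Working session

There is one attempt and no reset: what is moved stays moved. The work goes in short steps, Python scripts to look and compute and a tool call to move; the robot and the scene stay as the last step left them, time stands still between calls to the robot, and variables do not carry over. Pictures are saved under pics/ and viewed, at most 10 in all, crops included, and the job is handed in when it is done.

Besides the shell and the picture viewer there is one more tool, called as name(argument=value, ...), one argument or row to a line, values as JSON. arm_command: Moves the arm, as the interface text tells. Shifts and turns lie within -1 to 1; 1 stands for 120 mm of shift or pi/4 rad of turn. Its arguments: {"type":"object","properties":{"increments":{"type":"array"},"grip_force":{"type":"number"}},"required":["increments"]}

```bash
ls; mkdir -p pics
python3 - <<'E'
from rig import ctrl
import cv2,json
for n in ("scene","top"):
    im=ctrl.capture(n); cv2.imwrite(f"pics/{n}0.png",im[:,:,::-1]); c=ctrl.camera_info(n); print(n,c)
print(ctrl.sense())
E
```

```text
pics
scene {'K': array([[463.73188281,   0.        , 317.17851342],
       [  0.        , 463.73188281, 237.98049561],
       [  0.        ,   0.        ,   1.        ]]), 'R': array([[ 0.86792133,  0.49653562, -0.01284328],
       [ 0.38040215, -0.68110726, -0.62560938],
       [-0.31938499,  0.53809412, -0.78003074]]), 't': array([-483.19410785, -166.95723917, 1551.77279715])}
top {'K': array([[444.51254276,   0.        , 321.07792131],
       [  0.        , 444.51254276, 237.28360025],
       [  0.        ,   0.        ,   1.        ]]), 'R': array([[ 0.02322961, -0.99956192,  0.0183399 ],
       [-0.98409753, -0.02609398, -0.17570187],
       [ 0.17610346, -0.01396677, -0.98427257]]), 't': array([  -9.33581551,  584.07335183, 1231.27654301])}
{'time_s': 0.1, 'joints': array([-1.37040006e+00,  3.13400809e-01,  1.49834513e+00,  1.61794963e-06,
        1.33098830e+00, -2.23416043e-01]), 'dq': array([ 9.78881677e-04, -8.88601889e-04,  1.44086552e-04, -7.87199330e-04,
       -1.94008301e-03,  5.43924647e-05]), 'tau': array([ 3.30047937e-03, -4.12899971e+01, -2.60139906e+01, -1.44711880e-04,
        3.04896421e-03, -5.06263439e-05]), 'eef_pos': array([ 215.83677038, -478.33870798,  230.79485648]), 'ee_rot': array([-5.70745452e-04,  9.77631662e-01,  2.10323576e-01,  7.35527345e-06]), 'force': array([ 0.63038794, -0.22174716,  0.65673831]), 'wrist_torque': array([ 0.0439868 , -0.0158687 ,  0.00555309]), 'grip_force': 0.0, 'grip_width': 0.9967975926049575}
```

View pics/top0.png

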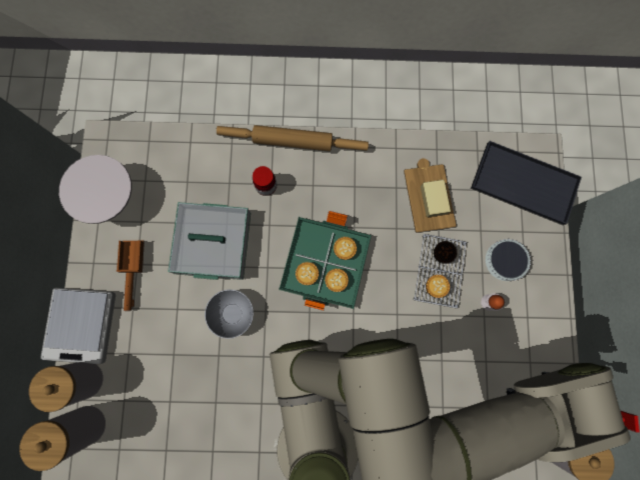

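View pics/scene0.png

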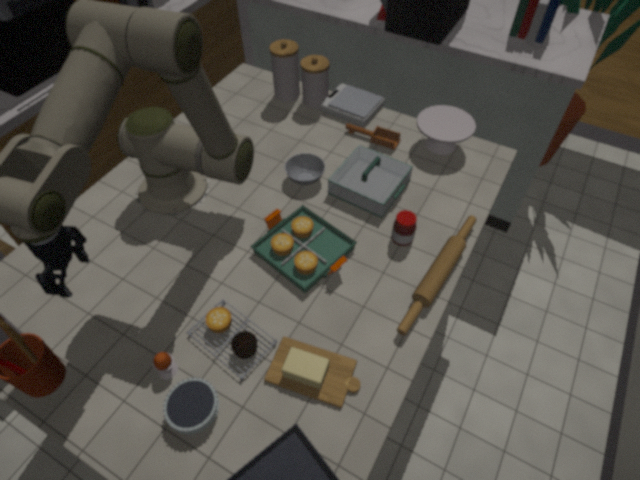

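Top view: the carrier is near (327,262) with latches at (338,218) and (315,305), and its upper-left place is empty. The burnt tart is at (445,252), the golden one at (438,287), the cover handle at (207,238) and the bowl at (229,313). The scene view agrees: handle (371,168), bowl (304,168), golden (218,319), burnt (244,345).

```bash
cat > h.py <<'E'
import numpy as np,cv2
def ray(c,uv):
    d=np.linalg.inv(c["K"])@np.array([uv[0],uv[1],1.]); R=np.array(c["R"]); d=R.T@d
    return -R.T@np.array(c["t"]), d/np.linalg.norm(d)
def onz(c,uv,z):
    o,d=ray(c,uv); return o+d*(z-o[2])/d[2]
def tri(c1,u1,c2,u2):
    o,d=ray(c1,u1);p,e=ray(c2,u2)
    s=np.linalg.lstsq(np.c_[d,-e],p-o,rcond=None)[0]
    a=o+d*s[0];b=p+e*s[1]; return (a+b)/2,np.linalg.norm(a-b)
def mask(im,lo,hi):
    return cv2.inRange(cv2.cvtColor(im,cv2.COLOR_RGB2HSV),np.array(lo),np.array(hi))
def blobs(im,lo,hi,roi=None,amin=30):
    m=mask(im,lo,hi)
    if roi: k=np.zeros_like(m);x0,y0,x1,y1=roi;k[y0:y1,x0:x1]=255;m&=k
    cs,_=cv2.findContours(m,cv2.RETR_EXTERNAL,cv2.CHAIN_APPROX_NONE)
    return sorted([c for c in cs if cv2.contourArea(c)>=amin],key=cv2.contourArea,reverse=True)
def cen(c):
    m=cv2.moments(c);return m["m10"]/m["m00"],m["m01"]/m["m00"]
E
python3 - <<'E'
import cv2,numpy as np
from h import *
im={n:cv2.imread(f"pics/{n}0.png")[:,:,::-1].copy() for n in("top","scene")}
roi={"top":(150,195,470,345),"scene":(170,130,420,375)}
for n in im:
    print(n, "bowl/handle/carrier hsv",[cv2.cvtColor(im[n],cv2.COLOR_RGB2HSV)[y,x].tolist() for x,y in ({"top":[(229,313),(229,294),(207,238),(300,285),(438,287),(338,218)],"scene":[(304,168),(304,158),(371,168),(300,280),(218,319),(272,217)]}[n])])
    for nm,lo,hi in [("gold",(12,90,120),(25,255,255)),("orange",(5,200,120),(12,255,255)),("green",(60,60,20),(95,255,255)),("dark",(0,0,0),(30,255,50))]:
        for c in blobs(im[n],lo,hi,roi[n],15)[:6]:
            print(nm,np.round(cen(c),1),cv2.contourArea(c),cv2.boundingRect(c),np.round(cv2.minAreaRect(c)[2],1))
E
```

```text
top bowl/handle/carrier hsv [[110, 16, 143], [108, 14, 91], [80, 99, 67], [77, 94, 98], [20, 132, 183], [12, 242, 158]]
gold [427.6 216.3] 693.0 (409, 195, 46, 37) 81.6
gold [437.7 285.8] 389.0 (426, 275, 24, 23) 90.0
gold [336.1 279.8] 377.0 (325, 269, 23, 23) 45.0
gold [306.5 273.2] 376.0 (295, 262, 23, 23) 90.0
gold [344.6 247.7] 358.5 (334, 237, 22, 23) 90.0
gold [336.2 217.8] 120.0 (327, 211, 19, 13) 12.5
orange [336.4 218.2] 155.5 (327, 212, 20, 14) 14.0
orange [314.3 304.4] 65.5 (306, 300, 18, 9) 14.0
green [325.5 262.2] 5546.5 (280, 218, 91, 90) 14.6
green [205.7 237.3] 138.0 (188, 234, 36, 9) 5.5
green [205.7 276. ] 60.0 (194, 274, 24, 5) 4.4
dark [445.1 251.9] 385.0 (434, 241, 23, 22) 90.0
dark [376.2 340.9] 24.5 (361, 339, 30, 6) 81.0
scene bowl/handle/carrier hsv [[80, 9, 83], [120, 4, 67], [82, 62, 62], [77, 81, 79], [20, 129, 146], [15, 251, 118]]
gold [217.7 317.1] 377.5 (206, 307, 25, 21) 90.0
gold [305.6 259.8] 276.5 (295, 252, 22, 17) 90.0
gold [281.9 241.3] 244.0 (272, 234, 21, 16) 90.0
gold [301.8 224.1] 218.5 (292, 217, 20, 15) 90.0
gold [346.7 360.6] 84.5 (337, 355, 18, 12) 18.4
gold [338.6 263.3] 63.5 (331, 257, 15, 13) 45.0
green [306.8 253.3] 1769.0 (253, 216, 101, 75) 38.7
green [317.7 224.3] 86.0 (311, 216, 16, 20) 45.0
green [301.9 212. ] 48.0 (292, 207, 22, 10) 86.6
green [371.7 165.3] 32.0 (364, 158, 15, 19) 39.8
green [399.4 190.2] 16.0 (395, 185, 9, 13) 37.9
dark [217.3 142.8] 742.5 (196, 130, 39, 31) 90.0
dark [244.  345.2] 493.0 (231, 331, 26, 29) 71.6
dark [242.5 163.1] 391.5 (234, 139, 19, 44) 14.0
dark [179.8 171.7] 200.0 (170, 162, 24, 27) 14.0
dark [198.6 164.8] 57.5 (195, 154, 10, 20) 78.1
dark [399.8 229.6] 49.0 (394, 222, 20, 13) 25.0
```

Run:
```python
from h import *
from rig import ctrl
T=ctrl.camera_info("top");S=ctrl.camera_info("scene")
for n,a,b,z in [("gold",(437.7,285.8),(217.7,317.1),46),("burnt",(445.1,251.9),(244,345.2),46),("t_a",(336.1,279.8),(281.9,241.3),46),("t_b",(306.5,273.2),(301.8,224.1),46),("t_c",(344.6,247.7),(305.6,259.8),46),("handle",(205.7,237.3),(371.7,165.3),98),("latchfar",(336.4,218.2),(338.6,263.3),60),("bowl",(229.5,313),(304,168),45),("jar",(263,177),(404,217),95)]:
    p,e=tri(T,a,S,b); print(n,p.round(1),e.round(1),onz(T,a,z).round(1))
import cv2
im=cv2.imread("pics/top0.png")[:,:,::-1].copy()
c=blobs(im,(60,60,20),(95,255,255),(150,195,470,345))[0]
m=np.zeros((480,640),np.uint8)
box=cv2.boxPoints(cv2.minAreaRect(c))
w=np.array([onz(T,p,34)[:2] for p in box]);print(w.round(1),w.mean(0),np.linalg.norm(w-np.roll(w,1,0),axis=1),np.degrees(np.arctan2(*(w-np.roll(w,1,0)).T[::-1])))
for z in(0,30):
  for p in [(177,203),(249,208),(243,279),(170,272)]: print(z,p,onz(T,p,z+34).round(0))
W=ctrl.camera_info("wrist");s=ctrl.sense();from scipy.spatial.transform import Rotation as Ro
q=s["ee_rot"];R=Ro.from_quat([q[1],q[2],q[3],q[0]]).as_matrix();print(R.round(3))
o=-W["R"].T@W["t"];print("cam in tool",R.T@(o-s["eef_pos"]),(W["R"]@R).round(3),W["K"])
```

```text
gold [ 452.9 -332.1   44.7] 0.9 [ 453.2 -331.4   46. ]
burnt [ 553.2 -359.2   33.7] 1.0 [ 551.7 -355.2   46. ]
t_a [463.  -40.9  43.9] 0.7 [463.1 -40.6  46. ]
t_b [479.7  44.   43.4] 1.0 [479.9  44.3  46. ]
t_c [556.7 -63.9  43.1] 0.5 [556.4 -63.6  46. ]
handle [569.3 327.3  91.8] 2.2 [567.3 325.1  98. ]
latchfar [643.9 -36.5  51.3] 5.2 [639.9 -37.7  60. ]
bowl [361.9 256.1  45.8] 2.4 [362.8 257.   45. ]
jar [746.5 175.2  93.1] 1.2 [746.5 175.3  95. ]
[[ 426.9  122.3]
 [ 654.    72.1]
 [ 602.2 -145.4]
 [ 377.7  -88.8]] [515.21968867  -9.95915988] [216.74635601 232.63526481 223.66939934 231.57899432] [  76.88481293  -12.44676259 -103.3914976   165.84400255]
0 (177, 203) [679. 432.  34.]
0 (249, 208) [669. 220.  34.]
0 (243, 279) [460. 226.  34.]
0 (170, 272) [475. 436.  34.]
30 (177, 203) [671. 423.  64.]
30 (249, 208) [662. 215.  64.]
30 (243, 279) [457. 221.  64.]
30 (170, 272) [472. 426.  64.]
[[ 0.912  0.411 -0.   ]
 [ 0.411 -0.912  0.001]
 [ 0.    -0.001 -1.   ]]
cam in tool [  70.98585592   -0.92264788 -142.5227758 ] [[ 0.     1.    -0.   ]
 [-0.959  0.    -0.283]
 [-0.283  0.     0.959]] [[384.25250588   0.         312.56705028]
 [  0.         384.25250588 240.18842174]
 [  0.           0.           1.        ]]
```

```bash
cat > plan.py <<'E'
import sys,json
from h import *
from rig import ctrl
from scipy.spatial.transform import Rotation as Ro
def pose():
    s=ctrl.sense();q=s["ee_rot"];return s,s["eef_pos"],Ro.from_quat([q[1],q[2],q[3],q[0]]).as_matrix()
def plan(x,y,z,yaw=None,hand=1):
    s,p,R=pose(); c=np.degrees(np.arctan2(R[1,0],R[0,0]))
    if yaw is None: yaw=c
    dy=(yaw-c+180)%360-180
    t=np.radians(yaw);Rt=np.array([[np.cos(t),np.sin(t),0],[np.sin(t),-np.cos(t),0],[0,0,-1]])
    n=int(max(1,np.ceil(np.linalg.norm(np.array([x,y,z])-p)/49),np.ceil(abs(dy)/8.5)))
    out=[]
    for i in range(n):
        off=R.T@(np.array([x,y,z])-p)/(n-i)/120; off=off.round(3)
        rv=Ro.from_matrix(R.T@Rt).as_rotvec()/(n-i)/(np.pi/4); rv=rv.round(3)
        p=p+R@off*120; R=R@Ro.from_rotvec(rv*np.pi/4).as_matrix()
        out.append({"offset":off.tolist(),"dr":rv.tolist(),"hand":hand})
    print(f"t={s['time_s']:.2f} yaw {c:.1f} n={n}")
    for r in out: print(json.dumps(r))
if __name__=="__main__":
    a=[None if v=="-" else float(v) for v in sys.argv[1:]]; plan(*a)
E
python3 plan.py 490 -345 200 122
```

```text
t=0.10 yaw 24.3 n=12
{"offset": [0.212, -0.006, 0.021], "dr": [-0.0, -0.0, -0.181], "hand": 1}
{"offset": [0.21, 0.024, 0.021], "dr": [-0.0, -0.0, -0.181], "hand": 1}
{"offset": [0.205, 0.054, 0.022], "dr": [-0.0, -0.0, -0.181], "hand": 1}
{"offset": [0.195, 0.082, 0.021], "dr": [-0.0, -0.0, -0.181], "hand": 1}
{"offset": [0.182, 0.109, 0.022], "dr": [-0.0, -0.0, -0.181], "hand": 1}
{"offset": [0.164, 0.133, 0.021], "dr": [-0.0, -0.0, -0.181], "hand": 1}
{"offset": [0.144, 0.155, 0.022], "dr": [-0.0, -0.0, -0.181], "hand": 1}
{"offset": [0.12, 0.174, 0.021], "dr": [0.0, -0.0, -0.181], "hand": 1}
{"offset": [0.095, 0.19, 0.022], "dr": [0.0, -0.0, -0.181], "hand": 1}
{"offset": [0.067, 0.201, 0.021], "dr": [0.0, -0.0, -0.181], "hand": 1}
{"offset": [0.037, 0.208, 0.022], "dr": [0.0, -0.001, -0.181], "hand": 1}
{"offset": [0.008, 0.212, 0.021], "dr": [0.0, -0.0, -0.18], "hand": 1}
```

arm_command(
  increments=[
    {"offset": [0.363, -0.012, 0.037], "dr": [0, 0, -0.181], "hand": 1},
    {"offset": [0.352, 0.05, 0.037], "dr": [0, 0, -0.181], "hand": 1},
    {"offset": [0.34, 0.1, 0.037], "dr": [0, 0, -0.181], "hand": 1},
    {"offset": [0.32, 0.14, 0.037], "dr": [0, 0, -0.181], "hand": 1},
    {"offset": [0.3, 0.2, 0.037], "dr": [0, 0, -0.181], "hand": 1},
    {"offset": [0.27, 0.23, 0.037], "dr": [0, 0, -0.181], "hand": 1},
    {"offset": [0.24, 0.26, 0.037], "dr": [0, 0, -0.181], "hand": 1},
    {"offset": [0, 0, 0], "dr": [0, 0, -0.181], "hand": 1},
  ],
)

```text
time_s: 0.9
eef_pos: [490.5, -350.3, 198.8]
ee_rot: [-0.001, 0.707, 0.707, 0.001]
force: [0.2, -0.6, -0.5]
grip_width: 0.994
grip_force: 0.0
```

arm_command(
  increments=[
    {"offset": [0, 0, 0], "dr": [0, 0, -0.181], "hand": 1},
    {"offset": [0, 0, 0], "dr": [0, 0, -0.181], "hand": 1},
    {"offset": [0, 0, 0], "dr": [0, 0, -0.181], "hand": 1},
    {"offset": [0, 0, 0], "dr": [0, 0, -0.18], "hand": 1},
    {"offset": [0, 0, 0], "dr": [0, 0, 0], "hand": 1},
  ],
)

```text
time_s: 1.4
eef_pos: [487.2, -353.2, 199.8]
ee_rot: [-0.0, 0.484, 0.875, 0.0]
force: [0.7, 0.5, 0.7]
grip_width: 0.997
grip_force: 0.0
```

```bash
cat > plan.py <<'E'
# prints one straight move: the tool-frame offset per row and turn per row, n rows each
import sys
from h import *
from rig import ctrl
from scipy.spatial.transform import Rotation as Ro
def pose():
    s=ctrl.sense();q=s["ee_rot"];return s,s["eef_pos"],Ro.from_quat([q[1],q[2],q[3],q[0]]).as_matrix()
def plan(x=None,y=None,z=None,yaw=None):
    s,p,R=pose(); c=np.degrees(np.arctan2(R[1,0],R[0,0]))
    T=np.array([p[i] if v is None else v for i,v in enumerate((x,y,z))]); yaw=c if yaw is None else yaw
    t=np.radians(yaw);Rt=np.array([[np.cos(t),np.sin(t),0],[np.sin(t),-np.cos(t),0],[0,0,-1]])
    off=R.T@(T-p)/120; n=max(1,int(np.ceil(np.linalg.norm(off)*120/49)))
    rv=Ro.from_matrix(R.T@Rt).as_rotvec()/(np.pi/4); m=max(1,int(np.ceil(np.linalg.norm(rv)*45/8.5)))
    print(f"t={s['time_s']:.2f} at {p.round(1)} yaw {c:.2f} F {s['force'].round(1)} grip {s['grip_width']:.3f}")
    print("move",(off/n).round(3).tolist(),"x",n,"| turn",(rv/m).round(3).tolist(),"x",m)
if __name__=="__main__": plan(*[None if v=="-" else float(v) for v in sys.argv[1:]])
E
cat > look.py <<'E'
import sys,cv2
from rig import ctrl
def look(name,tag):
    c=ctrl.camera_info(name);im=ctrl.capture(name);cv2.imwrite(f"pics/{tag}.png",im[:,:,::-1]);return c,im
E
python3 - <<'E'
from look import *;from plan import *
plan(453,-331,120,122)
c,im=look("wrist","w1")
for nm,lo,hi in [("gold",(12,90,100),(25,255,255)),("dark",(0,0,0),(179,255,50))]:
    for b in blobs(im,lo,hi,None,800)[:4]:
        u=cen(b);(cx,cy),r=cv2.minEnclosingCircle(b);print(nm,np.round(u,1),cv2.contourArea(b),r,onz(c,u,46).round(1),onz(c,(cx,cy),46).round(1))
E
```

```text
t=1.40 at [ 487.2 -353.2  199.8] yaw 122.05 F [0.7 0.5 0.7] grip 0.997
move [0.154, -0.072, 0.333] x 2 | turn [-0.0, -0.001, 0.001] x 1
gold [545.  284.9] 11329.0 111.65316772460938 [ 678.9 -296.    46. ] [ 692.8 -310.9   46. ]
gold [290.2 175.1] 5721.0 44.10225296020508 [ 452.1 -330.9   46. ] [ 451.9 -330.9   46. ]
dark [311.6 422.4] 61099.5 322.44775390625 [ 587.7 -516.8   46. ] [ 602.  -525.6   46. ]
dark [376.6 263.3] 4796.0 40.77033996582031 [ 549.1 -354.7   46. ] [ 549.2 -354.3   46. ]
dark [557.3  27.6] 1350.5 42.47950744628906 [ 556.2 -146.1   46. ] [ 556.1 -146.9   46. ]
```

View pics/w1.png

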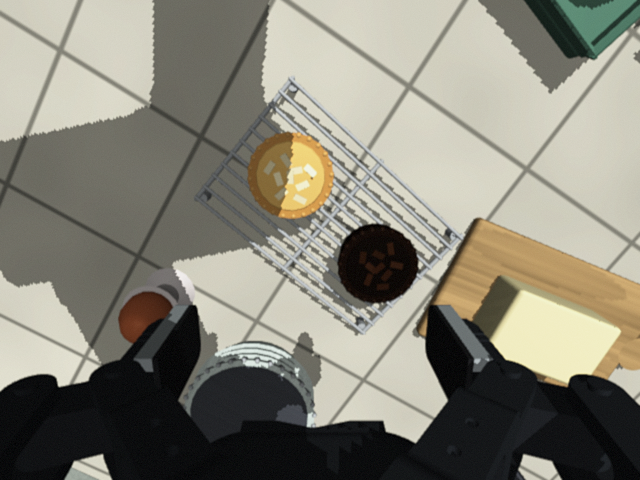

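The wrist view puts the golden tart at (290,175) → world (452,-331) and the burnt one at (377,263) → (549.5,-355). Both sit at about 46 mm and match the other two views. Next I grasp the golden one.

arm_command(
  increments=[
    {"offset": [0.154, -0.072, 0.333], "dr": [0, 0, 0], "hand": 1},
    {"offset": [0.154, -0.072, 0.333], "dr": [0, 0, 0], "hand": 1},
    {"offset": [0, 0, 0.32], "dr": [0, 0, 0], "hand": 1},
    {"offset": [0, 0, 0.32], "dr": [0, 0, 0], "hand": 1},
    {"offset": [0, 0, 0.245], "dr": [0, 0, 0], "hand": 1},
    {"offset": [0, 0, 0], "dr": [0, 0, 0], "hand": 1},
  ],
  grip_force=35,
)

```text
time_s: 2.05
eef_pos: [451.4, -329.4, 10.6]
ee_rot: [-0.003, 0.487, 0.874, 0.001]
force: [-0.9, -0.6, 0.9]
grip_width: 1.002
grip_force: 0.0
```

Run:
```python
from plan import *;from look import *
plan(452,-331,14,122)
look("wrist","w2")
```

```text
t=2.05 at [ 451.4 -329.4   10.6] yaw 121.78 F [-0.9 -0.6  0.9] grip 1.002
move [-0.014, -0.003, -0.028] x 1 | turn [-0.002, -0.009, -0.005] x 1
```

View pics/w2.png

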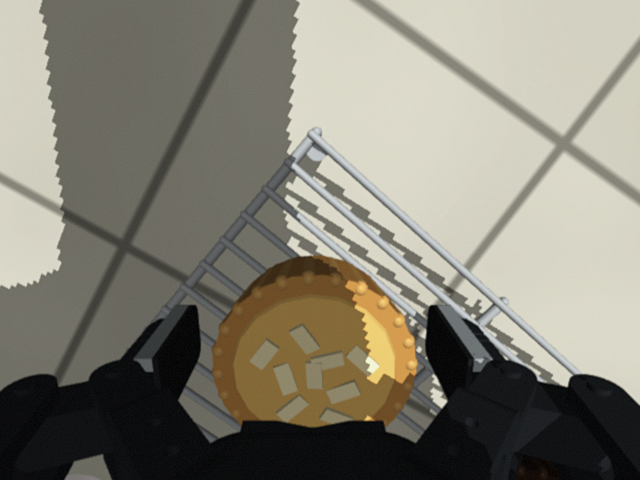

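The tart, centred near (315,350), sits between the pads and the rack wires are clear. I close gently and lift.

arm_command(
  increments=[
    {"offset": [0, 0, -0.03], "dr": [0, 0, 0], "hand": -1},
    {"offset": [0, 0, 0], "dr": [0, 0, 0], "hand": -1},
    {"offset": [0, 0, 0], "dr": [0, 0, 0], "hand": -1},
    {"offset": [0, 0, 0], "dr": [0, 0, 0], "hand": -1},
  ],
  grip_force=35,
)

```text
time_s: 2.5
eef_pos: [454.0, -332.1, 20.8]
ee_rot: [0.002, 0.485, 0.874, -0.001]
force: [-1.8, 1.4, 9.8]
grip_width: 0.747
grip_force: 36.0
```

arm_command(
  increments=[
    {"offset": [0, 0, -0.2], "dr": [0, 0, 0], "hand": -1},
    {"offset": [0, 0, -0.35], "dr": [0, 0, 0], "hand": -1},
    {"offset": [0, 0, -0.35], "dr": [0, 0, 0], "hand": -1},
    {"offset": [0, 0, 0], "dr": [0, 0, 0], "hand": -1},
  ],
)

```text
time_s: 2.9
eef_pos: [455.2, -333.3, 133.0]
ee_rot: [0.006, 0.485, 0.874, -0.002]
force: [0.0, 0.0, -0.9]
grip_width: 0.747
grip_force: 38.9
```

```bash
python3 plan.py 515 -10 230 122
```

```text
t=2.90 at [ 455.2 -333.3  133. ] yaw 121.95 F [ 0.   0.  -0.9] grip 0.747
move [0.287, 0.264, -0.119] x 7 | turn [0.003, 0.016, -0.001] x 1
```

arm_command(
  increments=[
    {"offset": [0.287, 0.264, -0.119], "dr": [0, 0, 0], "hand": -1},
    {"offset": [0.287, 0.264, -0.119], "dr": [0, 0, 0], "hand": -1},
    {"offset": [0.287, 0.264, -0.119], "dr": [0, 0, 0], "hand": -1},
    {"offset": [0.287, 0.264, -0.119], "dr": [0, 0, 0], "hand": -1},
    {"offset": [0.287, 0.264, -0.119], "dr": [0, 0, 0], "hand": -1},
    {"offset": [0.287, 0.264, -0.119], "dr": [0, 0, 0], "hand": -1},
    {"offset": [0.2, 0.2, -0.119], "dr": [0, 0.016, 0], "hand": -1},
    {"offset": [0, 0, 0], "dr": [0, 0, 0], "hand": -1},
  ],
)

```text
time_s: 3.7
eef_pos: [513.5, -18.8, 228.2]
ee_rot: [-0.003, 0.483, 0.875, 0.004]
force: [0.1, 0.2, -0.2]
grip_width: 0.746
grip_force: 39.0
```

Run:
```python
from plan import *;from look import *
plan(573,21,100,122)
c,im=look("wrist","w3")
for nm,lo,hi in [("gold",(12,90,100),(25,255,255)),("orange",(5,200,100),(13,255,255)),("green",(60,60,20),(95,255,255))]:
    for b in blobs(im,lo,hi,None,400)[:6]:
        u=cen(b);print(nm,np.round(u,1),cv2.contourArea(b),onz(c,u,46).round(1))
```

```text
t=3.70 at [513.5 -18.8 228.2] yaw 122.20 F [ 0.1  0.2 -0.2] grip 0.746
move [0.002, 0.197, 0.357] x 3 | turn [0.005, -0.013, 0.004] x 1
gold [309.5 327.1] 22884.5 [ 567.6 -110.2   46. ]
gold [318.  130.1] 5257.0 [478.8  44.5  46. ]
gold [248.5 206. ] 4529.0 [461.9 -40.1  46. ]
gold [626.5 388.5] 1198.5 [ 8.703e+02 -4.000e-01  4.600e+01]
orange [205.   95.4] 1050.5 [388.6  19.   46. ]
orange [430.8 294.5] 969.5 [644.3 -22.8  46. ]
green [319.6 166.9] 47805.5 [495.7  20.3  46. ]
green [559.1  34.4] 457.5 [597.2 202.4  46. ]
```

View pics/w3.png

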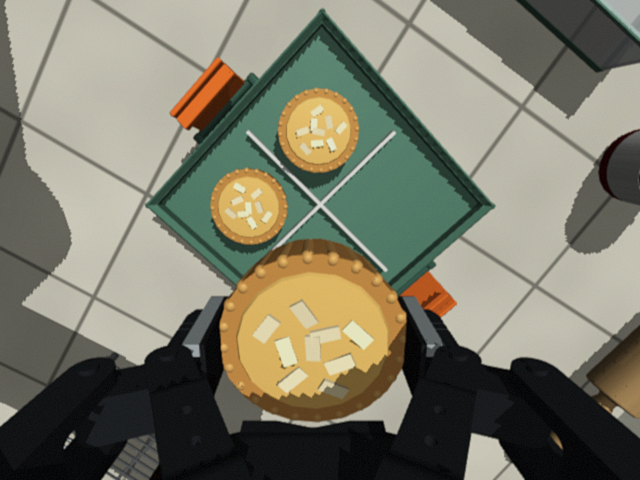

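The picture shows the tart held level. The divider cross centre is at (320,203), with arm ends at (248,132), (385,270) and (395,133). The rim corners are at (322,10), (150,205) and (493,206), and the free place is near (392,205).

Run:
```python
from plan import *;from look import *
c=ctrl.camera_info("wrist")
im=cv2.imread("pics/w3.png")[:,:,::-1].copy()
x=onz(c,(320,203),28);print("cross",x.round(1))
P={k:onz(c,k,34)[:2] for k in [(322,10),(150,205),(493,206)]}
for k,v in P.items():print(k,v.round(1))
a,b,d=[P[k] for k in P]; mid=(b+d)/2;print("mid of b,d",mid.round(1),np.linalg.norm(a-b),np.linalg.norm(a-d))
print("yaw from a-b",np.degrees(np.arctan2(*(a-b)[::-1]))-90,"from d-a",np.degrees(np.arctan2(*(d-a)[::-1])))
e=[onz(c,k,28)[:2] for k in [(248,132),(385,270),(395,133)]]
v=e[1]-e[0];print("divider",v,np.degrees(np.arctan2(v[1],v[0])))
# white divider line fits
m=mask(im,(0,0,140),(179,60,255));k=np.zeros_like(m)
cv2.line(k,(252,136),(380,265),255,12);cv2.line(k,(285,237),(392,136),255,12)
for (p,q) in [((252,136),(380,265)),((290,232),(392,136))]:
    k=np.zeros_like(m);cv2.line(k,p,q,255,12);pts=np.argwhere(m&k)[:,::-1].astype(np.float32)
    w=np.array([onz(c,t,28)[:2] for t in pts]).astype(np.float32)
    vx,vy,x0,y0=cv2.fitLine(w,cv2.DIST_HUBER,0,.01,.01).ravel();print(len(pts),"line dir",np.degrees(np.arctan2(vy,vx)),x0,y0,vx,vy)
    globals().setdefault("L",[]).append((x0,y0,vx,vy))
A=np.array([[L[0][2],-L[1][2]],[L[0][3],-L[1][3]]]);s=np.linalg.solve(A,[L[1][0]-L[0][0],L[1][1]-L[0][1]]);print("cross fit",L[0][0]+s[0]*L[0][2],L[0][1]+s[0]*L[0][3])
T=ctrl.camera_info("top");print("top cross",onz(T,(327,263),28))
```

```text
cross [513.4  -9.6  28. ]
(322, 10) [432.6 120.2]
(150, 205) [386.2 -90.3]
(493, 206) [644.3  70.7]
mid of b,d [515.2  -9.8] 215.581394871153 217.40905999250333
yaw from a-b -12.438775162746538 from d-a -13.15628871302022
divider [171.88882388 -40.57471799] -13.281663937601516
792 line dir -12.99461 513.33276 -10.1629305 0.9743912 -0.2248594
629 line dir 76.91195 519.8421 14.492351 0.22644812 0.9740232
cross fit 514.0705 -10.333173
top cross [512.80337556 -14.15871746  28.        ]
```

arm_command(
  increments=[
    {"offset": [0.019, 0.204, 0.356], "dr": [0, 0, 0], "hand": -1},
    {"offset": [0.019, 0.204, 0.356], "dr": [0, 0, 0], "hand": -1},
    {"offset": [0.019, 0.204, 0.356], "dr": [0, 0, 0], "hand": -1},
    {"offset": [0, 0, 0], "dr": [0, 0, 0], "hand": -1},
    {"offset": [0, 0, 0.3], "dr": [0, 0, 0], "hand": -1},
    {"offset": [0, 0, 0], "dr": [0, 0, 0], "hand": -1},
    {"offset": [0, 0, 0], "dr": [0, 0, 0], "hand": -1},
  ],
)

```text
time_s: 4.45
eef_pos: [570.3, 23.4, 63.1]
ee_rot: [-0.005, 0.485, 0.874, 0.003]
force: [-0.2, 0.7, -0.3]
grip_width: 0.748
grip_force: 39.5
```

```bash
python3 plan.py 572 26 24 122
```

```text
t=4.45 at [570.3  23.4  63.1] yaw 121.91 F [-0.2  0.7 -0.3] grip 0.748
move [0.007, 0.024, 0.326] x 1 | turn [0.001, -0.015, -0.002] x 1
```

arm_command(
  increments=[
    {"offset": [0.01, 0.024, 0.2], "dr": [0, -0.015, 0], "hand": -1},
    {"offset": [0, 0, 0.08], "dr": [0, 0, 0], "hand": -1},
    {"offset": [0, 0, 0.04], "dr": [0, 0, 0], "hand": -1},
    {"offset": [0, 0, 0], "dr": [0, 0, 0], "hand": -1},
    {"offset": [0, 0, 0], "dr": [0, 0, 0], "hand": -1},
  ],
)

```text
time_s: 4.95
eef_pos: [572.3, 26.9, 24.3]
ee_rot: [0.0, 0.485, 0.874, 0.0]
force: [0.4, 0.6, 0.2]
grip_width: 0.742
grip_force: 39.5
```

arm_command(
  increments=[
    {"offset": [0, 0, 0.02], "dr": [0, 0, 0], "hand": -1},
    {"offset": [0, 0, 0.01], "dr": [0, 0, 0], "hand": -1},
    {"offset": [0, 0, 0], "dr": [0, 0, 0], "hand": -1},
  ],
)

```text
time_s: 5.25
eef_pos: [572.2, 27.0, 20.9]
ee_rot: [0.0, 0.485, 0.875, 0.0]
force: [-3.8, -1.3, 8.7]
grip_width: 0.746
grip_force: 40.1
```

Contact at the expected height. I release partially on the diagonal, then lift.

arm_command(
  increments=[
    {"offset": [0, 0, -0.01], "dr": [0, 0, 0], "hand": 0.66},
    {"offset": [0, 0, 0], "dr": [0, 0, 0], "hand": 0.7},
    {"offset": [0, 0, 0], "dr": [0, 0, 0], "hand": 0.7},
    {"offset": [0, 0, -0.1], "dr": [0, 0, 0], "hand": 0.7},
    {"offset": [0, 0, -0.35], "dr": [0, 0, 0], "hand": 0.7},
    {"offset": [0, 0, -0.4], "dr": [0, 0, 0], "hand": 1},
    {"offset": [0, 0, -0.4], "dr": [0, 0, 0], "hand": 1},
    {"offset": [0, 0, 0], "dr": [0, 0, 0], "hand": 1},
  ],
)

```text
time_s: 6.05
eef_pos: [574.5, 26.8, 178.4]
ee_rot: [0.006, 0.485, 0.875, 0.002]
force: [0.1, -0.5, 0.0]
grip_width: 0.999
grip_force: 0.0
```

Run:
```python
from plan import *;from look import *
plan(549.5,-355,165,165)
c,im=look("top","t2")
for b in blobs(im,(12,90,100),(25,255,255),(270,210,380,300),200): print(np.round(cen(b),1),cv2.contourArea(b),onz(c,cen(b),46).round(1))
c,im=look("wrist","w4")
for b in blobs(im,(12,90,100),(25,255,255),None,1500): print(np.round(cen(b),1),cv2.contourArea(b),onz(c,cen(b),46).round(1))
```

```text
t=6.05 at [574.5  26.8 178.4] yaw 121.99 F [ 0.1 -0.5  0. ] grip 0.999
move [-0.323, -0.233, 0.014] x 8 | turn [0.001, 0.002, -0.159] x 6
[337.4 280.6] 335.0 [460.9 -44.4  46. ]
[345.6 247.9] 322.5 [555.8 -66.5  46. ]
[209.2 137.9] 7537.5 [478.8  44.8  46. ]
[134.7 226.6] 6342.0 [461.9 -39.2  46. ]
[310.4 226.3] 6174.0 [570.2  28.6  46. ]
[234.7 309.5] 5058.5 [555.5 -59.3  46. ]
```

The golden tart stands at (570,29) in its place, with its mates undisturbed. Next, the burnt one.

arm_command(
  increments=[
    {"offset": [-0.323, -0.233, 0], "dr": [0, 0, 0], "hand": 1},
    {"offset": [-0.323, -0.233, 0], "dr": [0, 0, 0], "hand": 1},
    {"offset": [-0.323, -0.233, 0], "dr": [0, 0, 0], "hand": 1},
    {"offset": [-0.323, -0.233, 0], "dr": [0, 0, 0], "hand": 1},
    {"offset": [-0.323, -0.233, 0], "dr": [0, 0, 0], "hand": 1},
    {"offset": [-0.323, -0.233, 0], "dr": [0, 0, 0], "hand": 1},
    {"offset": [-0.323, -0.233, 0], "dr": [0, 0, 0], "hand": 1},
    {"offset": [-0.323, -0.233, 0], "dr": [0, 0, 0], "hand": 1},
  ],
)

```text
time_s: 6.95
eef_pos: [545.4, -356.0, 169.1]
ee_rot: [-0.002, 0.485, 0.874, 0.001]
force: [0.8, 0.4, 0.6]
grip_width: 0.998
grip_force: 0.0
```

arm_command(
  increments=[
    {"offset": [0, 0, 0], "dr": [0, 0, -0.159], "hand": 1},
    {"offset": [0, 0, 0], "dr": [0, 0, -0.159], "hand": 1},
    {"offset": [0, 0, 0], "dr": [0, 0, -0.159], "hand": 1},
    {"offset": [0, 0, 0], "dr": [0, 0, -0.159], "hand": 1},
    {"offset": [0, 0, 0], "dr": [0, 0, -0.159], "hand": 1},
    {"offset": [0, 0, 0], "dr": [0, 0, -0.159], "hand": 1},
    {"offset": [0, 0, 0], "dr": [0, 0, 0], "hand": 1},
  ],
)

```text
time_s: 7.65
eef_pos: [545.9, -354.1, 169.1]
ee_rot: [-0.001, 0.131, 0.991, 0.001]
force: [-0.1, -0.4, -0.1]
grip_width: 1.002
grip_force: 0.0
```

Run:
```python
from plan import *;from look import *
plan(550,-355,60,165)
c,im=look("wrist","w5")
for b in blobs(im,(0,0,0),(179,255,50),(150,100,500,380),1000): (cx,cy),r=cv2.minEnclosingCircle(b);print(np.round(cen(b),1),r,cv2.contourArea(b),onz(c,(cx,cy),46).round(1),onz(c,cen(b),46).round(1))
```

```text
t=7.65 at [ 545.9 -354.1  169.1] yaw 164.96 F [-0.1 -0.4 -0.1] grip 1.002
move [-0.013, -0.0, 0.303] x 3 | turn [0.002, -0.004, -0.001] x 1
[310.6 239.5] 45.656070709228516 6097.0 [ 549.7 -356.4   46. ] [ 549.7 -356.3   46. ]
[456.1 350.6] 50.22459411621094 2980.5 [ 661.9 -261.8   46. ] [ 667.4 -269.3   46. ]
[178.2 348.6] 43.304256439208984 2352.0 [ 602.2 -482.1   46. ] [ 608.8 -479.8   46. ]
```

arm_command(
  increments=[
    {"offset": [-0.035, -0.008, 0.34], "dr": [0, 0, 0], "hand": 1},
    {"offset": [0, 0, 0.34], "dr": [0, 0, 0], "hand": 1},
    {"offset": [0, 0, 0.34], "dr": [0, 0, 0], "hand": 1},
    {"offset": [0, 0, 0.2], "dr": [0, 0, 0], "hand": 1},
    {"offset": [0, 0, 0], "dr": [0, 0, 0], "hand": 1},
    {"offset": [0, 0, 0], "dr": [0, 0, 0], "hand": -1},
    {"offset": [0, 0, 0], "dr": [0, 0, 0], "hand": -1},
    {"offset": [0, 0, 0], "dr": [0, 0, 0], "hand": -1},
  ],
  grip_force=35,
)

```text
time_s: 8.5
eef_pos: [550.9, -357.1, 26.5]
ee_rot: [0.001, 0.132, 0.991, -0.001]
force: [0.3, 0.7, 6.0]
grip_width: 0.743
grip_force: 38.9
```

arm_command(
  increments=[
    {"offset": [0, 0, 0], "dr": [0, 0, 0], "hand": -1},
    {"offset": [0, 0, -0.2], "dr": [0, 0, 0], "hand": -1},
    {"offset": [0, 0, -0.4], "dr": [0, 0, 0], "hand": -1},
    {"offset": [0, 0, -0.4], "dr": [0, 0, 0], "hand": -1},
    {"offset": [0, 0, -0.4], "dr": [0, 0, 0], "hand": -1},
    {"offset": [0, 0, 0], "dr": [0, 0, 0], "hand": -1},
  ],
)

```text
time_s: 9.1
eef_pos: [552.0, -358.0, 200.8]
ee_rot: [0.005, 0.131, 0.991, -0.004]
force: [0.5, 0.2, 0.2]
grip_width: 0.743
grip_force: 39.1
```

```bash
python3 plan.py 362 200 200 165
```

```text
t=9.10 at [ 552.  -358.   200.8] yaw 164.90 F [0.5 0.2 0.2] grip 0.743
move [0.211, 0.314, -0.004] x 13 | turn [-0.008, 0.015, -0.002] x 1
```

arm_command(
  increments=[
    {"offset": [0.211, 0.314, 0], "dr": [0, 0.01, 0], "hand": -1},
    {"offset": [0.211, 0.314, 0], "dr": [0, 0, 0], "hand": -1},
    {"offset": [0.211, 0.314, 0], "dr": [0, 0, 0], "hand": -1},
    {"offset": [0.211, 0.314, 0], "dr": [0, 0, 0], "hand": -1},
    {"offset": [0.211, 0.314, 0], "dr": [0, 0, 0], "hand": -1},
    {"offset": [0.211, 0.314, 0], "dr": [0, 0, 0], "hand": -1},
    {"offset": [0.211, 0.314, 0], "dr": [0, 0, 0], "hand": -1},
    {"offset": [0.211, 0.314, 0], "dr": [0, 0, 0], "hand": -1},
  ],
)

```text
time_s: 9.9
eef_pos: [432.1, -11.1, 194.2]
ee_rot: [-0.004, 0.132, 0.991, 0.001]
force: [0.7, -0.2, -0.5]
grip_width: 0.744
grip_force: 39.1
```

arm_command(
  increments=[
    {"offset": [0.211, 0.314, 0], "dr": [0, 0, 0], "hand": -1},
    {"offset": [0.211, 0.314, 0], "dr": [0, 0, 0], "hand": -1},
    {"offset": [0.211, 0.314, 0], "dr": [0, 0, 0], "hand": -1},
    {"offset": [0.211, 0.314, 0], "dr": [0, 0, 0], "hand": -1},
    {"offset": [0, 0, 0], "dr": [0, 0, 0], "hand": -1},
  ],
)

```text
time_s: 10.4
eef_pos: [372.5, 162.9, 195.2]
ee_rot: [-0.004, 0.129, 0.992, 0.001]
force: [-0.3, -1.4, -0.5]
grip_width: 0.744
grip_force: 39.1
```

Run:
```python
from plan import *;from look import *
plan(362,256,100,165)
look("wrist","w6")
```

```text
t=10.40 at [372.5 162.9 195.2] yaw 165.23 F [-0.3 -1.4 -0.5] grip 0.744
move [0.092, 0.242, 0.265] x 3 | turn [0.002, -0.01, 0.005] x 1
```

View pics/w6.png

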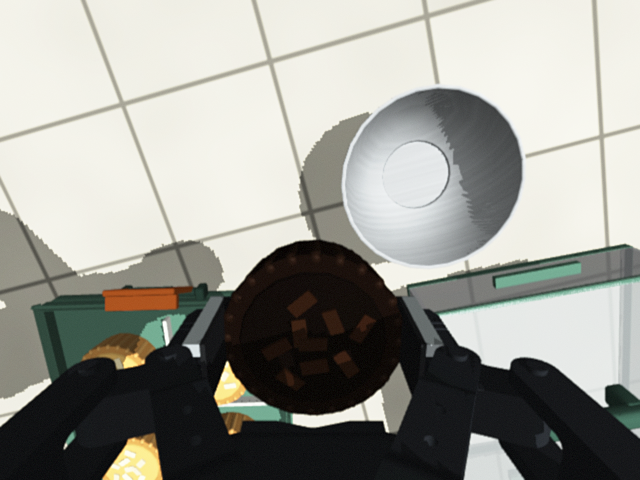

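The bowl rim spans columns 343–523 and rows 86–267, with its centre near (432,176). The burnt tart is held level.

Run:
```python
from plan import *;c=ctrl.camera_info("wrist")
w=[onz(c,k,55)[:2] for k in [(343,180),(523,170),(437,86),(417,267),(375,112),(395,259)]]
(x,y),r=cv2.minEnclosingCircle(np.array(w,np.float32));print(x,y,r)
T=ctrl.camera_info("top");print(tri(c,(432.5,176),T,(229.5,313.5)))
plan(x,y,130,165)
```

```text
362.2483215332031 254.97854614257812 66.22904205322266
(array([360.87674966, 258.88921401,  40.65522421]), np.float64(2.546826204068222))
t=10.45 at [373.6 161.  195.1] yaw 165.15 F [-0.2 -0.5 -1.4] grip 0.744
move [0.096, 0.244, 0.182] x 3 | turn [0.001, -0.01, 0.003] x 1
```

arm_command(
  increments=[
    {"offset": [0.096, 0.244, 0.182], "dr": [0, -0.01, 0], "hand": -1},
    {"offset": [0.096, 0.244, 0.182], "dr": [0, 0, 0], "hand": -1},
    {"offset": [0.096, 0.244, 0.182], "dr": [0, 0, 0], "hand": -1},
    {"offset": [0, 0, 0], "dr": [0, 0, 0], "hand": -1},
    {"offset": [0, 0, 0.3], "dr": [0, 0, 0], "hand": -1},
    {"offset": [0, 0, 0], "dr": [0, 0, 0], "hand": -1},
    {"offset": [0, 0, 0], "dr": [0, 0, 0], "hand": -1},
  ],
)

```text
time_s: 11.15
eef_pos: [364.4, 252.3, 94.2]
ee_rot: [-0.0, 0.132, 0.991, 0.0]
force: [0.3, 0.1, -0.3]
grip_width: 0.744
grip_force: 39.6
```

arm_command(
  increments=[
    {"offset": [0.022, 0.02, 0.2], "dr": [0, 0, 0], "hand": -1},
    {"offset": [0, 0, 0.17], "dr": [0, 0, 0], "hand": -1},
    {"offset": [0, 0, 0.06], "dr": [0, 0, 0], "hand": -1},
    {"offset": [0, 0, 0], "dr": [0, 0, 0], "hand": -1},
    {"offset": [0, 0, 0], "dr": [0, 0, 0], "hand": 0.72},
    {"offset": [0, 0, 0], "dr": [0, 0, 0], "hand": 0.72},
  ],
)

```text
time_s: 11.75
eef_pos: [362.7, 256.3, 43.0]
ee_rot: [0.001, 0.131, 0.991, 0.001]
force: [-0.6, -0.1, 0.3]
grip_width: 0.859
grip_force: 0.0
```

arm_command(
  increments=[
    {"offset": [0, 0, 0], "dr": [0, 0, 0], "hand": 0.72},
    {"offset": [0, 0, -0.2], "dr": [0, 0, 0], "hand": 0.72},
    {"offset": [0, 0, -0.4], "dr": [0, 0, 0], "hand": 0.72},
    {"offset": [0, 0, -0.4], "dr": [0, 0, 0], "hand": 0.72},
    {"offset": [0, 0, -0.4], "dr": [0, 0, 0], "hand": 1},
    {"offset": [0, 0, -0.3], "dr": [0, 0, 0], "hand": 1},
  ],
)

```text
time_s: 12.35
eef_pos: [362.0, 256.1, 249.4]
ee_rot: [0.001, 0.131, 0.991, 0.001]
force: [0.5, 0.3, -1.1]
grip_width: 1.002
grip_force: 0.0
```

Run:
```python
from plan import *;from look import *
plan(570,310,230,-12)
c,im=look("top","t3")
for b in blobs(im,(0,0,0),(30,255,55),(200,280,260,345),50): print(np.round(cen(b),1),cv2.contourArea(b),onz(c,cen(b),35).round(1))
```

```text
t=12.35 at [362.  256.1 249.4] yaw 164.92 F [ 0.5  0.3 -1.1] grip 1.002
move [-0.311, 0.177, 0.034] x 5 | turn [0.0, -0.0, 0.187] x 21
[219.3 324.6] 287.5 [330.1 285.5  35. ]
[231.9 308.7] 201.0 [375.1 252.8  35. ]
```

arm_command(
  increments=[
    {"offset": [-0.302, 0.202, 0], "dr": [0, 0, 0], "hand": 1},
    {"offset": [-0.302, 0.202, 0], "dr": [0, 0, 0], "hand": 1},
    {"offset": [-0.302, 0.202, 0], "dr": [0, 0, 0], "hand": 1},
    {"offset": [-0.302, 0.202, 0], "dr": [0, 0, 0], "hand": 1},
    {"offset": [-0.302, 0.202, 0], "dr": [0, 0, 0], "hand": 1},
    {"offset": [0, 0, 0], "dr": [0, 0, 0.176], "hand": 1},
    {"offset": [0, 0, 0], "dr": [0, 0, 0.176], "hand": 1},
    {"offset": [0, 0, 0], "dr": [0, 0, 0.176], "hand": 1},
  ],
)

```text
time_s: 13.2
eef_pos: [568.6, 325.9, 245.2]
ee_rot: [-0.001, 0.335, 0.942, 0.0]
force: [-0.1, -0.0, 0.8]
grip_width: 0.996
grip_force: 0.0
```

arm_command(
  increments=[
    {"offset": [0, 0, 0], "dr": [0, 0, 0.176], "hand": 1},
    {"offset": [0, 0, 0], "dr": [0, 0, 0.176], "hand": 1},
    {"offset": [0, 0, 0], "dr": [0, 0, 0.176], "hand": 1},
    {"offset": [0, 0, 0], "dr": [0, 0, 0.176], "hand": 1},
    {"offset": [0, 0, 0], "dr": [0, 0, 0.176], "hand": 1},
    {"offset": [0, 0, 0], "dr": [0, 0, 0.176], "hand": 1},
    {"offset": [0, 0, 0], "dr": [0, 0, 0.176], "hand": 1},
    {"offset": [0, 0, 0], "dr": [0, 0, 0], "hand": 1},
  ],
)

```text
time_s: 14.0
eef_pos: [568.4, 325.9, 245.8]
ee_rot: [-0.0, 0.733, 0.68, 0.0]
force: [-0.4, 0.4, -0.4]
grip_width: 0.999
grip_force: 0.0
```

Run:
```python
from plan import *;from look import *
plan(568,326,250,86)
c,im=look("wrist","w7")
for b in blobs(im,(70,60,20),(95,255,255),None,150)[:8]: print(np.round(cen(b),1),cv2.contourArea(b),cv2.minAreaRect(b),onz(c,cen(b),98).round(1))
_,im=look("top","t4")
```

```text
t=14.00 at [568.4 325.9 245.8] yaw 85.64 F [-0.4  0.4 -0.4] grip 0.999
move [0.001, -0.003, -0.035] x 1 | turn [-0.001, -0.001, -0.008] x 1
[282.6 410.4] 5747.5 ((299.64837646484375, 409.3056945800781), (58.69142150878906, 199.2506561279297), 87.24457550048828) [526.9 154.4  98. ]
[313.2 216. ] 2209.0 ((312.9726257324219, 217.49114990234375), (123.14036560058594, 21.080947875976562), 89.4791488647461) [568.1 332.   98. ]
[428.1 208.6] 552.0 ((419.2862854003906, 201.23690795898438), (229.59024047851562, 43.03597640991211), 88.60282135009766) [656.6 331.2  98. ]
[226.3 273.6] 267.5 ((213.7098846435547, 263.1289978027344), (179.72393798828125, 69.68487548828125), 56.398765563964844) [494.4 289.9  98. ]
```

View pics/w7.png

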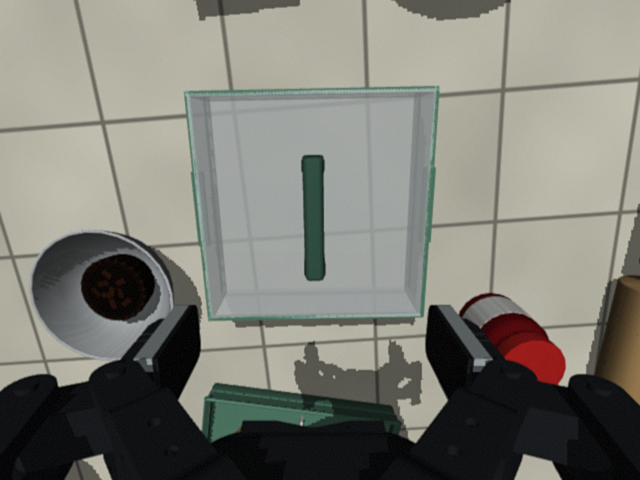

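The burnt tart lies upright in the bowl at (118,286). The cover handle runs from (313,155) to (315,280), and the cover's top corners are (186,92), (438,88), (424,317) and (209,320).

Run:
```python
from plan import *;c=ctrl.camera_info("wrist");T=ctrl.camera_info("top")
w=np.array([onz(c,k,64)[:2] for k in [(186,92),(438,88),(424,317),(209,320)]]);print(w.round(1),w.mean(0),np.linalg.norm(w-np.roll(w,1,0),axis=1))
for i,j in[(0,1),(3,2)]: print("x dir",np.degrees(np.arctan2(*(w[j]-w[i])[::-1])))
for i,j in[(3,0),(2,1)]: print("y dir",np.degrees(np.arctan2(*(w[j]-w[i])[::-1]))-90)
im=cv2.imread("pics/w7.png")[:,:,::-1].copy()
b=[b for b in blobs(im,(70,60,20),(95,255,255),(280,140,345,295),500)][0][:,0]
ed=[]
for v in range(165,272): 
    r=b[b[:,1]==v][:,0]; ed.append((onz(c,(r.min(),v),98)[:2]+onz(c,(r.max(),v),98)[:2])/2)
vx,vy,x0,y0=cv2.fitLine(np.array(ed,np.float32),cv2.DIST_HUBER,0,.01,.01).ravel();print("bar",np.degrees(np.arctan2(abs(vy),vx*np.sign(vy)))-90,x0,y0)
print("ends",onz(c,(313,155),98),onz(c,(315,280),98), "rows",b[:,1].min(),b[:,1].max())
for a in [(313.2,216)]: print(tri(c,a,T,(205.7,237.3)))
```

```text
[[474.4 431.5]
 [672.9 420.4]
 [664.1 220.6]
 [463.1 231.7]] [568.64053828 326.04986493] [200.0901633  198.86673588 199.96099507 201.29520478]
x dir -3.2040213175021606
x dir -3.1631851973061162
y dir -3.2145510798550845
y dir -2.518715392336915
bar -3.1627197 567.97235 329.91608
ends [571.16918875 378.13281064  98.        ] [565.79598408 278.87445911  98.        ] rows 156 279
(array([568.74885267, 328.70621936,  84.74397267]), np.float64(1.86822745168668))
```

arm_command(
  increments=[
    {"offset": [0.01, 0, 0.35], "dr": [0, 0, -0.026], "hand": 1},
    {"offset": [0, 0, 0.35], "dr": [0, 0, 0], "hand": 1},
    {"offset": [0, 0, 0.35], "dr": [0, 0, 0], "hand": 1},
    {"offset": [0, 0, 0.28], "dr": [0, 0, 0], "hand": 1},
    {"offset": [0, 0, 0.1], "dr": [0, 0, 0], "hand": 1},
    {"offset": [0, 0, 0], "dr": [0, 0, 0], "hand": 1},
    {"offset": [0, 0, 0], "dr": [0, 0, 0], "hand": 1},
  ],
)

```text
time_s: 14.8
eef_pos: [569.4, 327.6, 76.2]
ee_rot: [0.0, 0.726, 0.688, 0.001]
force: [0.4, -0.3, -0.1]
grip_width: 1.0
grip_force: 0.0
```

```bash
python3 plan.py 568.5 327 74 86.83
```

```text
t=14.80 at [569.4 327.6  76.2] yaw 86.94 F [ 0.4 -0.3 -0.1] grip 1.000
move [-0.005, -0.007, 0.018] x 1 | turn [0.003, -0.002, 0.002] x 1
```

arm_command(
  increments=[
    {"offset": [-0.005, -0.007, 0.018], "dr": [0, 0, 0], "hand": -1},
    {"offset": [0, 0, 0], "dr": [0, 0, 0], "hand": -1},
    {"offset": [0, 0, 0], "dr": [0, 0, 0], "hand": -1},
    {"offset": [0, 0, 0], "dr": [0, 0, 0], "hand": -1},
    {"offset": [0, 0, 0], "dr": [0, 0, 0], "hand": -1},
    {"offset": [0, 0, 0], "dr": [0, 0, 0], "hand": -1},
    {"offset": [0, 0, 0], "dr": [0, 0, 0], "hand": -1},
    {"offset": [0, 0, 0], "dr": [0, 0, 0], "hand": -1},
  ],
  grip_force=90,
)

```text
time_s: 15.6
eef_pos: [567.8, 326.7, 72.6]
ee_rot: [-0.0, 0.726, 0.688, 0.0]
force: [-1.4, -0.8, 5.6]
grip_width: 0.167
grip_force: 88.7
```

arm_command(
  increments=[
    {"offset": [0, 0, 0], "dr": [0, 0, 0], "hand": -1},
  ],
)

```text
time_s: 15.7
eef_pos: [567.8, 326.7, 72.6]
ee_rot: [-0.0, 0.726, 0.688, 0.0]
force: [-0.9, -0.6, 5.6]
grip_width: 0.167
grip_force: 88.7
```

arm_command(
  increments=[
    {"offset": [0, 0, -0.15], "dr": [0, 0, 0], "hand": -1},
    {"offset": [0, 0, -0.35], "dr": [0, 0, 0], "hand": -1},
    {"offset": [0, 0, -0.35], "dr": [0, 0, 0], "hand": -1},
    {"offset": [0, 0, 0], "dr": [0, 0, 0.11], "hand": -1},
    {"offset": [0, 0, 0], "dr": [0, 0, 0.11], "hand": -1},
    {"offset": [0, 0, 0], "dr": [0, 0, 0], "hand": -1},
  ],
)

```text
time_s: 16.3
eef_pos: [567.2, 326.4, 173.1]
ee_rot: [-0.001, 0.783, 0.622, -0.001]
force: [0.2, -0.2, -4.3]
grip_width: 0.169
grip_force: 88.3
```

```bash
python3 plan.py 514.5 -10.2 170 76.95
```

```text
t=16.30 at [567.2 326.4 173.1] yaw 76.94 F [ 0.2 -0.2 -4.3] grip 0.169
move [-0.405, 0.029, 0.004] x 7 | turn [-0.003, 0.001, -0.0] x 1
```

arm_command(
  increments=[
    {"offset": [-0.2, 0.014, 0], "dr": [0, 0, 0], "hand": -1},
    {"offset": [-0.405, 0.029, 0], "dr": [0, 0, 0], "hand": -1},
    {"offset": [-0.405, 0.029, 0], "dr": [0, 0, 0], "hand": -1},
    {"offset": [-0.405, 0.029, 0], "dr": [0, 0, 0], "hand": -1},
    {"offset": [-0.405, 0.029, 0], "dr": [0, 0, 0], "hand": -1},
    {"offset": [-0.405, 0.029, 0], "dr": [0, 0, 0], "hand": -1},
    {"offset": [-0.405, 0.029, 0], "dr": [0, 0, 0], "hand": -1},
    {"offset": [-0.2, 0.014, 0], "dr": [0, 0, 0], "hand": -1},
  ],
)

```text
time_s: 17.1
eef_pos: [513.7, -12.9, 173.3]
ee_rot: [-0.001, 0.783, 0.622, -0.001]
force: [0.7, 0.2, -2.4]
grip_width: 0.173
grip_force: 88.4
```

arm_command(
  increments=[
    {"offset": [0, 0, 0.2], "dr": [0, 0, 0], "hand": -1},
    {"offset": [0, 0, 0.12], "dr": [0, 0, 0], "hand": -1},
    {"offset": [0, 0, 0], "dr": [0, 0, 0], "hand": -1},
    {"offset": [0, 0, 0], "dr": [0, 0, 0], "hand": -1},
  ],
)

```text
time_s: 17.5
eef_pos: [514.8, -9.7, 135.5]
ee_rot: [-0.001, 0.782, 0.623, -0.0]
force: [0.1, -0.0, -2.7]
grip_width: 0.167
grip_force: 88.3
```

Run:
```python
from plan import *;from look import *
plan(514.5,-10.2,110,76.95)
look("wrist","w8")
```

```text
t=17.50 at [514.8  -9.7 135.5] yaw 77.06 F [ 0.1 -0.  -2.7] grip 0.167
move [-0.005, -0.001, 0.213] x 1 | turn [-0.001, -0.001, 0.003] x 1
```

View pics/w8.png

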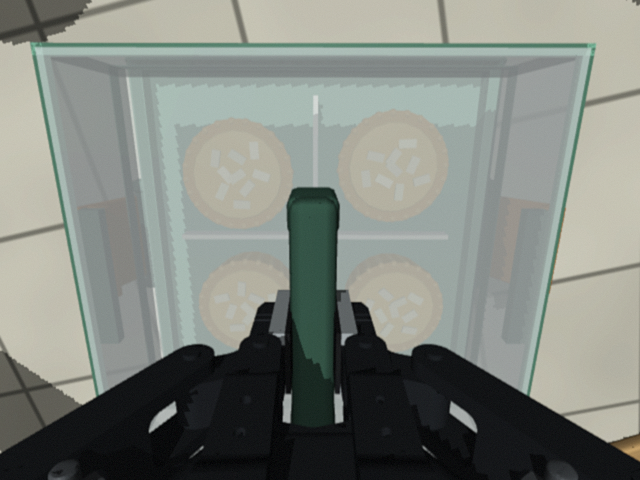

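The cover hangs square over the carrier: its upper corners are at (34,43) and (594,45), the divider cross is near (316,237), and all four tarts are in their places.

Run:
```python
from plan import *;c=ctrl.camera_info("wrist");s,p,R=pose()
z=p[2]-72.6+64
a,b=[onz(c,k,z)[:2] for k in [(34,43),(594,45)]]
d=b-a;print("cover edge",a,b,np.linalg.norm(d),"yaw",np.degrees(np.arctan2(d[1],d[0])))
t=np.arctan2(d[1],d[0]);print("cover centre",(a+b)/2-101*np.array([-np.sin(t),np.cos(t)]))
im=cv2.imread("pics/w8.png")[:,:,::-1].astype(int)
g=im.min(2)
h=[(u,v0) for u in list(range(195,285))+list(range(345,440)) for v0 in [228+np.argmax(g[228:247,u])]]
ve=[(308+np.argmax(g[v,308:325]),v) for v in range(100,180)]
L=[]
for q in (h,ve):
    w=np.array([onz(c,k,28)[:2] for k in q],np.float32);vx,vy,x0,y0=cv2.fitLine(w,cv2.DIST_HUBER,0,.01,.01).ravel();L.append((x0,y0,vx,vy));print(np.degrees(np.arctan2(vy,vx)))
A=np.array([[L[0][2],-L[1][2]],[L[0][3],-L[1][3]]]);k=np.linalg.solve(A,[L[1][0]-L[0][0],L[1][1]-L[0][1]]);print("cross",L[0][0]+k[0]*L[0][2],L[0][1]+k[0]*L[0][3])
```

```text
cover edge [439.65296917 110.95881571] [634.06459527  65.71793882] 199.60615547956903 yaw -13.099964865387994
cover centre [513.9670605  -10.03320947]
-13.082735
75.78064
cross 514.1186 -8.4383135
```

Cover and carrier agree within about 1.5 mm and 0.1°. Lowering now.

arm_command(
  increments=[
    {"offset": [0, 0, 0.12], "dr": [0, 0, 0], "hand": -1},
    {"offset": [0, 0, 0.1], "dr": [0, 0, 0], "hand": -1},
    {"offset": [0, 0, 0.06], "dr": [0, 0, 0], "hand": -1},
    {"offset": [0, 0, 0.05], "dr": [0, 0, 0], "hand": -1},
    {"offset": [0, 0, 0.03], "dr": [0, 0, 0], "hand": -1},
    {"offset": [0, 0, 0], "dr": [0, 0, 0], "hand": -1},
    {"offset": [0, 0, 0], "dr": [0, 0, 0], "hand": -1},
  ],
)

```text
time_s: 18.25
eef_pos: [514.9, -9.7, 92.5]
ee_rot: [-0.0, 0.783, 0.622, 0.0]
force: [-0.1, 0.1, -2.5]
grip_width: 0.167
grip_force: 88.3
```

arm_command(
  increments=[
    {"offset": [0, 0, 0.015], "dr": [0, 0, 0], "hand": -1},
    {"offset": [0, 0, 0.015], "dr": [0, 0, 0], "hand": -1},
    {"offset": [0, 0, 0], "dr": [0, 0, 0], "hand": -1},
  ],
)

```text
time_s: 18.55
eef_pos: [515.1, -9.8, 90.5]
ee_rot: [0.0, 0.783, 0.622, 0.0]
force: [-6.3, 1.2, 15.3]
grip_width: 0.168
grip_force: 90.9
```

Seated at the expected height (90.5 mm). I release, lift and check.

arm_command(
  increments=[
    {"offset": [0, 0, -0.01], "dr": [0, 0, 0], "hand": 0.5},
    {"offset": [0, 0, 0], "dr": [0, 0, 0], "hand": 0.5},
    {"offset": [0, 0, 0], "dr": [0, 0, 0], "hand": 0.5},
    {"offset": [0, 0, 0], "dr": [0, 0, 0], "hand": 0.5},
    {"offset": [0, 0, -0.3], "dr": [0, 0, 0], "hand": 0.5},
    {"offset": [0, 0, -0.4], "dr": [0, 0, 0], "hand": -1},
    {"offset": [0, 0, -0.4], "dr": [0, 0, 0], "hand": -1},
    {"offset": [0, 0, 0], "dr": [0, 0, 0], "hand": -1},
  ],
)

```text
time_s: 19.35
eef_pos: [517.0, -10.3, 227.9]
ee_rot: [0.004, 0.783, 0.622, 0.004]
force: [0.7, -0.1, -0.1]
grip_width: 0.244
grip_force: 0.0
```

Run:
```python
from plan import *;from look import *
plan(514.5,-10,220,76.95)
c,im=look("wrist","w9")
```

```text
t=19.35 at [517.  -10.3 227.9] yaw 76.99 F [ 0.7 -0.1 -0.1] grip 0.244
move [-0.003, -0.022, 0.065] x 1 | turn [0.014, -0.0, 0.001] x 1
```

View pics/w9.png

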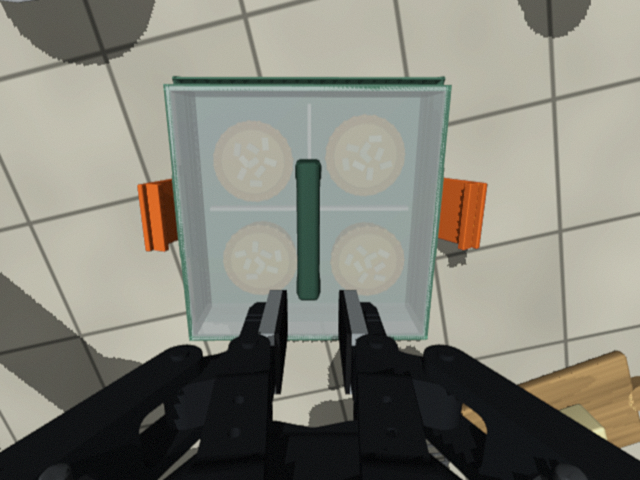

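The cover sits squarely inside the rim over four tarts; the near latch is still open at (155,215) and the far one at (465,212). I go outside the near latch with shut fingers.

arm_command(
  increments=[
    {"offset": [0, -0.391, 0], "dr": [0.014, 0, 0], "hand": -1},
    {"offset": [0, -0.391, 0], "dr": [0, 0, 0], "hand": -1},
    {"offset": [0, -0.391, 0], "dr": [0, 0, 0], "hand": -1},
    {"offset": [0, -0.391, 0], "dr": [0, 0, 0], "hand": -1},
    {"offset": [0, 0, 0.375], "dr": [0, 0, 0], "hand": -1},
    {"offset": [0, 0, 0.375], "dr": [0, 0, 0], "hand": -1},
    {"offset": [0, 0, 0.375], "dr": [0, 0, 0], "hand": -1},
    {"offset": [0, 0, 0.3], "dr": [0, 0, 0], "hand": -1},
  ],
)

```text
time_s: 20.2
eef_pos: [328.4, 33.4, 50.1]
ee_rot: [-0.006, 0.783, 0.622, -0.004]
force: [0.1, 0.2, -0.9]
grip_width: -0.0
grip_force: 0.0
```

```bash
python3 plan.py 382 20.6 50 76.95
```

```text
t=20.20 at [328.4  33.4  50.1] yaw 76.98 F [ 0.1  0.2 -0.9] grip -0.000
move [-0.002, 0.23, -0.003] x 2 | turn [-0.017, -0.001, 0.001] x 1
```

arm_command(
  increments=[
    {"offset": [0, 0.08, 0], "dr": [-0.014, 0, 0], "hand": -1},
    {"offset": [0, 0.08, 0], "dr": [0, 0, 0], "hand": -1},
    {"offset": [0, 0.08, 0], "dr": [0, 0, 0], "hand": -1},
    {"offset": [0, 0.08, 0], "dr": [0, 0, 0], "hand": -1},
    {"offset": [0, 0.05, 0], "dr": [0, 0, 0], "hand": -1},
    {"offset": [0, 0, 0], "dr": [0, 0, 0], "hand": -1},
  ],
)

```text
time_s: 20.8
eef_pos: [374.3, 22.8, 52.9]
ee_rot: [0.0, 0.783, 0.622, 0.001]
force: [0.1, 0.3, -0.8]
grip_width: -0.001
grip_force: 0.0
```

arm_command(
  increments=[
    {"offset": [0, 0.04, 0], "dr": [0, 0, 0], "hand": -1},
    {"offset": [0, 0.03, 0], "dr": [0, 0, 0], "hand": -1},
    {"offset": [0, 0, 0], "dr": [0, 0, 0], "hand": -1},
  ],
)

```text
time_s: 21.1
eef_pos: [381.8, 21.0, 52.4]
ee_rot: [-0.0, 0.783, 0.622, 0.0]
force: [-0.4, -0.3, -0.1]
grip_width: 0.003
grip_force: 0.0
```

arm_command(
  increments=[
    {"offset": [0, 0.02, 0], "dr": [0, 0, 0], "hand": -1},
    {"offset": [0, 0.02, 0], "dr": [0, 0, 0], "hand": -1},
    {"offset": [0, 0, 0], "dr": [0, 0, 0], "hand": -1},
  ],
)

```text
time_s: 21.4
eef_pos: [385.2, 20.3, 52.1]
ee_rot: [-0.002, 0.783, 0.622, -0.001]
force: [-5.3, 1.4, 3.1]
grip_width: -0.001
grip_force: 2.7
```

Run:
```python
from plan import *;from look import *
plan()
c,im=look("wrist","w10")
s,i2=look("scene","s10")
v=np.hstack([im[200:480,100:500],cv2.resize(i2[190:300,230:370],(400,314))[:280]]);cv2.imwrite("pics/v10.png",v[:,:,::-1])
```

```text
t=21.40 at [385.2  20.3  52.1] yaw 76.99 F [-5.3  1.4  3.1] grip -0.001
move [0.0, 0.0, 0.0] x 1 | turn [-0.005, -0.001, 0.0] x 1
```

View pics/v10.png

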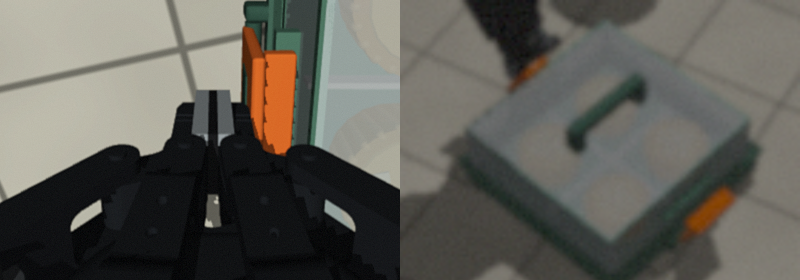

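The crop shows the near latch upright against the ledge, with the shut fingers at (213,120) resting on it. A last firm push, then I retreat.

arm_command(
  increments=[
    {"offset": [0, 0.025, 0], "dr": [0, 0, 0], "hand": -1},
    {"offset": [0, 0.02, 0], "dr": [0, 0, 0], "hand": -1},
    {"offset": [0, 0, 0], "dr": [0, 0, 0], "hand": -1},
  ],
)

```text
time_s: 21.8
eef_pos: [386.1, 20.3, 51.3]
ee_rot: [-0.006, 0.782, 0.623, -0.004]
force: [-24.6, 4.0, 18.9]
grip_width: -0.003
grip_force: 12.8
```

arm_command(
  increments=[
    {"offset": [0, -0.1, 0], "dr": [0, 0, 0], "hand": -1},
    {"offset": [0, -0.3, 0], "dr": [0, 0, 0], "hand": -1},
    {"offset": [0, 0, -0.4], "dr": [0, 0, 0], "hand": -1},
    {"offset": [0, 0, -0.4], "dr": [0, 0, 0], "hand": -1},
    {"offset": [0, 0, -0.4], "dr": [0, 0, 0], "hand": -1},
    {"offset": [0, 0, 0], "dr": [0, 0, 0], "hand": -1},
  ],
)

```text
time_s: 22.4
eef_pos: [347.1, 29.0, 201.5]
ee_rot: [0.004, 0.783, 0.622, 0.003]
force: [-0.2, -1.0, -0.5]
grip_width: 0.002
grip_force: 0.0
```

```bash
python3 plan.py 694.5 -51.8 195 76.95
```

```text
t=22.40 at [347.1  29.  201.5] yaw 76.99 F [-0.2 -1.  -0.5] grip 0.002
move [-0.001, 0.371, 0.011] x 8 | turn [0.013, -0.0, 0.001] x 1
```

arm_command(
  increments=[
    {"offset": [0, 0.371, 0], "dr": [0.013, 0, 0], "hand": -1},
    {"offset": [0, 0.371, 0], "dr": [0, 0, 0], "hand": -1},
    {"offset": [0, 0.371, 0], "dr": [0, 0, 0], "hand": -1},
    {"offset": [0, 0.371, 0], "dr": [0, 0, 0], "hand": -1},
    {"offset": [0, 0.371, 0], "dr": [0, 0, 0], "hand": -1},
    {"offset": [0, 0.371, 0], "dr": [0, 0, 0], "hand": -1},
    {"offset": [0, 0.371, 0], "dr": [0, 0, 0], "hand": -1},
    {"offset": [0, 0.371, 0], "dr": [0, 0, 0], "hand": -1},
  ],
)

```text
time_s: 23.2
eef_pos: [693.1, -51.1, 191.9]
ee_rot: [-0.005, 0.783, 0.622, -0.003]
force: [0.5, -0.9, 0.7]
grip_width: 0.005
grip_force: 0.0
```

arm_command(
  increments=[
    {"offset": [0, 0, 0], "dr": [0, 0, 0], "hand": -1},
    {"offset": [0, 0, 0.35], "dr": [0, 0, 0], "hand": -1},
    {"offset": [0, 0, 0.35], "dr": [0, 0, 0], "hand": -1},
    {"offset": [0, 0, 0.35], "dr": [0, 0, 0], "hand": -1},
    {"offset": [0, 0, 0.18], "dr": [0, 0, 0], "hand": -1},
    {"offset": [0, 0, 0], "dr": [0, 0, 0], "hand": -1},
  ],
)

```text
time_s: 23.8
eef_pos: [687.7, -49.7, 41.3]
ee_rot: [-0.007, 0.783, 0.622, -0.005]
force: [-0.7, 0.9, 1.0]
grip_width: -0.001
grip_force: 0.0
```

```bash
python3 plan.py 644 -40 52 76.95
```

```text
t=23.80 at [687.7 -49.7  41.3] yaw 76.97 F [-0.7  0.9  1. ] grip -0.001
move [-0.004, -0.374, -0.082] x 1 | turn [-0.023, -0.001, 0.001] x 1
```

arm_command(
  increments=[
    {"offset": [0, -0.05, -0.08], "dr": [-0.02, 0, 0], "hand": -1},
    {"offset": [0, -0.08, 0], "dr": [0, 0, 0], "hand": -1},
    {"offset": [0, -0.08, 0], "dr": [0, 0, 0], "hand": -1},
    {"offset": [0, -0.08, 0], "dr": [0, 0, 0], "hand": -1},
    {"offset": [0, -0.06, 0], "dr": [0, 0, 0], "hand": -1},
    {"offset": [0, -0.02, 0], "dr": [0, 0, 0], "hand": -1},
    {"offset": [0, 0, 0], "dr": [0, 0, 0], "hand": -1},
  ],
)

```text
time_s: 24.5
eef_pos: [651.1, -41.3, 61.6]
ee_rot: [0.008, 0.783, 0.622, 0.006]
force: [6.1, -1.8, 18.8]
grip_width: -0.005
grip_force: 11.3
```

arm_command(
  increments=[
    {"offset": [0, -0.02, 0], "dr": [0, 0, 0], "hand": -1},
    {"offset": [0, 0, 0], "dr": [0, 0, 0], "hand": -1},
  ],
)

```text
time_s: 24.7
eef_pos: [649.3, -40.9, 62.1]
ee_rot: [0.008, 0.783, 0.622, 0.007]
force: [6.7, -1.7, 21.2]
grip_width: -0.002
grip_force: 13.2
```

arm_command(
  increments=[
    {"offset": [0, 0.15, 0], "dr": [0, 0, 0], "hand": -1},
    {"offset": [0, 0.15, 0], "dr": [0, 0, 0], "hand": -1},
    {"offset": [0, 0, 0], "dr": [0, 0, 0], "hand": -1},
    {"offset": [0, 0, 0], "dr": [0, 0, 0], "hand": -1},
  ],
)

```text
time_s: 25.1
eef_pos: [679.6, -47.8, 55.9]
ee_rot: [0.002, 0.783, 0.622, 0.002]
force: [-0.4, -0.6, 0.5]
grip_width: 0.003
grip_force: 0.0
```

```bash
cat > lat.py <<'E'
from plan import *;from look import *
import time
def lat(tag):
    th=np.radians(-13.05);C=np.array([514.3,-10]);A=np.array([[np.cos(th),np.sin(th)],[-np.sin(th),np.cos(th)]])
    for n,roi in (("top",(295,205,360,315)),("scene",(255,200,360,275)),("wrist",None)):
        c,im=look(n,f"{tag}_{n}")
        for b in blobs(im,(4,200,60),(16,255,255),roi,25)[:3]:
            pts=b[:,0]
            loc=np.array([A@(onz(c,p,70)[:2]-C) for p in pts]);print(n,cv2.contourArea(b),"z70 x",loc[:,0].min().round(1),loc[:,0].max().round(1),"y",loc[:,1].min().round(1),loc[:,1].max().round(1))
if __name__=="__main__": lat(sys.argv[1])
E
python3 plan.py 644 -40 62 76.95; python3 lat.py l1
```

```text
t=25.10 at [679.6 -47.8  55.9] yaw 76.98 F [-0.4 -0.6  0.5] grip 0.003
move [-0.004, -0.303, -0.053] x 1 | turn [0.007, -0.001, 0.001] x 1
scene 55.0 z70 x 123.5 140.9 y -31.5 8.8
wrist 4622.5 z70 x 120.4 136.8 y -10.7 40.6
```

arm_command(
  increments=[
    {"offset": [0, 0, 0], "dr": [0, 0, 0.182], "hand": -1},
    {"offset": [0, 0, 0], "dr": [0, 0, 0.182], "hand": -1},
    {"offset": [0, 0, 0], "dr": [0, 0, 0.182], "hand": -1},
    {"offset": [0, 0, 0], "dr": [0, 0, 0.182], "hand": -1},
    {"offset": [0, 0, 0], "dr": [0, 0, 0.182], "hand": -1},
    {"offset": [0, 0, 0], "dr": [0, 0, 0.182], "hand": -1},
    {"offset": [0, 0, 0], "dr": [0, 0, 0.182], "hand": -1},
    {"offset": [0, 0, 0], "dr": [0, 0, 0.182], "hand": -1},
  ],
)

```text
time_s: 26.05
eef_pos: [679.3, -47.7, 55.3]
ee_rot: [0.001, 0.995, 0.097, 0.002]
force: [1.2, -0.3, 0.4]
grip_width: 0.001
grip_force: 0.0
```

arm_command(
  increments=[
    {"offset": [0, 0, 0], "dr": [0, 0, 0.182], "hand": -1},
    {"offset": [0, 0, 0], "dr": [0, 0, 0.182], "hand": -1},
    {"offset": [0, 0, 0], "dr": [0, 0, 0.18], "hand": -1},
    {"offset": [0, 0, 0], "dr": [0, 0, 0], "hand": -1},
  ],
)

```text
time_s: 26.45
eef_pos: [679.4, -47.7, 55.3]
ee_rot: [-0.0, 0.993, -0.114, 0.002]
force: [0.8, 0.4, 0.8]
grip_width: 0.003
grip_force: 0.0
```

```bash
python3 plan.py 641 -39.5 50 -13.05; python3 lat.py l2
```

```text
t=26.45 at [679.4 -47.7  55.3] yaw -13.09 F [0.8 0.4 0.8] grip 0.003
move [-0.327, 0.006, 0.042] x 1 | turn [-0.001, -0.006, -0.001] x 1
wrist 435.0 z70 x 123.8 139.5 y -3.0 3.8
```

arm_command(
  increments=[
    {"offset": [-0.06, 0, 0.03], "dr": [0, 0, 0], "hand": -1},
    {"offset": [-0.06, 0, 0], "dr": [0, 0, 0], "hand": -1},
    {"offset": [-0.06, 0, 0], "dr": [0, 0, 0], "hand": -1},
    {"offset": [-0.04, 0, 0], "dr": [0, 0, 0], "hand": -1},
    {"offset": [0, 0, 0], "dr": [0, 0, 0], "hand": -1},
  ],
)

```text
time_s: 27.1
eef_pos: [653.6, -41.8, 51.7]
ee_rot: [0.0, 0.994, -0.113, 0.003]
force: [-0.2, -0.7, -0.2]
grip_width: 0.002
grip_force: 0.0
```

arm_command(
  increments=[
    {"offset": [-0.04, 0, 0], "dr": [0, 0, 0], "hand": -1},
    {"offset": [0, 0, 0], "dr": [0, 0, 0], "hand": -1},
  ],
)

```text
time_s: 27.3
eef_pos: [649.0, -40.7, 51.3]
ee_rot: [-0.0, 0.994, -0.113, 0.002]
force: [-0.8, -1.3, -0.2]
grip_width: -0.0
grip_force: 0.0
```

Moving freely with no lift this time. I continue in.

arm_command(
  increments=[
    {"offset": [-0.03, 0, 0], "dr": [0, 0, 0], "hand": -1},
    {"offset": [-0.02, 0, 0], "dr": [0, 0, 0], "hand": -1},
    {"offset": [0, 0, 0], "dr": [0, 0, 0], "hand": -1},
  ],
)

```text
time_s: 27.6
eef_pos: [644.4, -39.7, 51.4]
ee_rot: [0.0, 0.994, -0.113, 0.004]
force: [7.4, -1.8, -3.9]
grip_width: -0.004
grip_force: 3.6
```

arm_command(
  increments=[
    {"offset": [-0.02, 0, 0], "dr": [0, 0, 0], "hand": -1},
    {"offset": [-0.01, 0, 0], "dr": [0, 0, 0], "hand": -1},
    {"offset": [0, 0, 0], "dr": [0, 0, 0], "hand": -1},
  ],
)

```text
time_s: 27.9
eef_pos: [643.9, -39.7, 51.6]
ee_rot: [0.0, 0.993, -0.114, 0.009]
force: [23.5, -3.4, -12.4]
grip_width: 0.0
grip_force: 11.7
```

Hard stop at carrier x +133 − 11 = +122, so the far latch is shut. I retreat and check both.

arm_command(
  increments=[
    {"offset": [0.1, 0, 0], "dr": [0, 0, 0], "hand": -1},
    {"offset": [0.25, 0, 0], "dr": [0, 0, 0], "hand": -1},
    {"offset": [0, 0, -0.4], "dr": [0, 0, 0], "hand": -1},
    {"offset": [0, 0, -0.4], "dr": [0, 0, 0], "hand": -1},
    {"offset": [0, 0, -0.4], "dr": [0, 0, 0], "hand": -1},
    {"offset": [-0.4, 0, -0.1], "dr": [0, 0, 0], "hand": -1},
    {"offset": [-0.4, 0, -0.1], "dr": [0, 0, 0], "hand": -1},
    {"offset": [0, 0, 0], "dr": [0, 0, 0], "hand": -1},
  ],
)

```text
time_s: 28.7
eef_pos: [581.7, -24.6, 219.7]
ee_rot: [-0.0, 0.994, -0.113, 0.001]
force: [0.9, -0.1, -0.1]
grip_width: 0.0
grip_force: 0.0
```

```bash
python3 plan.py; python3 lat.py l3
python3 - <<'E'
from plan import *;c=ctrl.camera_info("top")
im=cv2.imread("pics/l3_top.png")[:,:,::-1].copy()
for b in blobs(im,(4,150,60),(16,255,255),(295,205,360,315),5): print("top",cen(b),cv2.contourArea(b))
im=cv2.imread("pics/l3_scene.png")[:,:,::-1].copy()
for b in blobs(im,(4,150,40),(18,255,255),(255,190,365,290),5): print("scene",cen(b),cv2.boundingRect(b),cv2.contourArea(b))
E
```

```text
t=28.70 at [581.7 -24.6 219.7] yaw -12.96 F [ 0.9 -0.1 -0.1] grip 0.000
move [0.0, 0.0, 0.0] x 1 | turn [-0.001, -0.002, 0.0] x 1
scene 77.5 z70 x 110.2 128.7 y -30.2 24.3
wrist 1507.0 z70 x 106.5 123.6 y -26.0 28.8
wrist 83.0 z70 x -120.2 -113.5 y -7.4 8.2
scene (332.11031175059946, 259.9280575539568) (324, 251, 18, 22) 139.0
```

arm_command(
  increments=[
    {"offset": [-0.4, 0, 0], "dr": [0, 0, 0], "hand": -1},
    {"offset": [-0.4, 0, 0], "dr": [0, 0, 0], "hand": -1},
    {"offset": [-0.4, 0, 0], "dr": [0, 0, 0], "hand": -1},
    {"offset": [-0.4, 0, 0], "dr": [0, 0, 0], "hand": -1},
    {"offset": [-0.4, 0, 0], "dr": [0, 0, 0], "hand": -1},
    {"offset": [0, 0, 0], "dr": [0, 0, 0], "hand": -1},
  ],
)

```text
time_s: 29.45
eef_pos: [349.7, 28.7, 217.6]
ee_rot: [-0.0, 0.994, -0.113, 0.002]
force: [1.2, -0.0, 0.2]
grip_width: 0.0
grip_force: 0.0
```

```bash
python3 plan.py; python3 lat.py l4
```

```text
t=29.45 at [349.7  28.7 217.6] yaw -12.98 F [ 1.2 -0.   0.2] grip 0.000
move [0.0, 0.0, 0.0] x 1 | turn [-0.001, -0.005, 0.0] x 1
top 74.0 z70 x 105.9 121.0 y -25.3 28.2
top 50.5 z70 x -114.0 -103.9 y -25.7 27.5
scene 73.5 z70 x 110.7 129.0 y -31.4 23.2
wrist 1446.5 z70 x -119.2 -103.9 y -26.0 28.2
```

Both latches measure shut: the hook's inner edge is at about ±105 mm and the outer face at about ±120 mm, against 105 and 121 expected. I hand the job in.

```bash
python3 -c "
from rig import ctrl
print(ctrl.finish_job())"
```

```text
the job is handed in; nothing more can be done
None
```

I handed the job in at about 30 s: the golden tartlet is upright in the empty place, the burnt one is in the scrap bowl, the cover is seated inside the rim, and both latches measured shut in the camera images.

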